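Load a cup blank on the sprung pad and fit the chip guard

TASK

Stand the pale wooden cup blank upright in the middle of the round cork-faced pad of the green loading station, press it down and hold it there until the slow red bolt has slid well over the pad's steel tongue and keeps the pad down by itself. Then take the yellow chip guard out of its wooden rack and slide it, upright, fully down into the aluminium channels of the station. Leave the two dark finished goblets standing where they are.

Things in the scene. Friction and masses are not known exactly. Their poses are not given: they have to be found in the camera images.
- blank: The cup blank: pale wooden cylinder, 60 mm diameter, 90 mm tall, about 0.17 kg, with three thin dark bands; stands upright on the table to the left or right of the station. Origin at the centre of its underside, z up along its axis.
- station: Green fixed base plate, 290 x 230 x 12 mm, on the table, with everything of the station on it. Origin on the table directly below the pad's centre; z up; -x is the side of the guard channels, toward the robot; +y the side of the red bolt; a grey motor (up to 118 mm above the table, local x from 0.13 to 0.22) stands on the +x side.
- pad_top (a point): Centre of the top face of the sprung pad (moves with it). The pad is a steel disc 90 mm in diameter with a flat cork face of 80 mm diameter, no rim, and a steel tongue 24 mm wide reaching out to local y = +70 mm, level with the cork. It starts 75 mm above the table.
- pad (a joint): How far the sprung pad is pressed down, m: 0 up (start), 0.026 bottom stop. The spring pushes up with about 5 N at 0 and 14 N at the bottom. The bolt can pass over the tongue only once the pad is down more than 0.022; latched, the pad stands at about 0.022.
- bolt (a joint): Travel of the red sliding bolt toward the pad, m: 0 = nose against the end of the tongue (start), 0.012 = fully out over the tongue. A weak spring moves it at about 4 mm/s against a damper; its nose is bevelled below, so it holds the pad only from about 0.007. Hold the pad at the bottom for about 3 s: let go too early, the pad pushes the bolt back and rises.
- bolt_nose (a point): Middle of the upper edge of the red bolt's nose, 73 mm above the table, at local y = +70 mm of the station. The bolt has an upright red knob 16 mm in diameter, its top 89 mm above the table, about 100 mm from the pad's centre.
- guard: Yellow chip guard, an upright panel 10 mm thick (its x), 140 mm wide (its y), 110 mm tall, with a black grip block on top, 18 mm thick (x), 70 mm long (y), from 110 to 138 mm above the panel's lower edge; about 0.21 kg. Origin at the middle of its lower edge. Starts upright in the rack. Either face may point either way.
- rack: Dark wooden storage rack, 175 (y) x 75 (x) mm, fixed to the table at the other side of the station from the blank. Holds the guard in a loose slot 18 mm wide whose floor is 12 mm and whose rim is 47 mm above the table. Origin on the table below the slot's middle; the slot runs along its y. Lift the guard straight up at least 40 mm to clear it.
- guard_slot (a point): Middle of the floor of the guard slot, 12 mm above the table, 100 mm from the pad centre toward the station's -x; the guard's lower edge rests here when home. The slot runs along the station's y between two upright aluminium channels, 14 mm wide inside, end walls 146 mm apart; straight channel tops 85 mm above the table, flared lead-ins up to 104 mm.
- goblet_a: Dark wooden finished goblet, 118 mm tall, 68 mm at its widest, standing on the far left. Bystander. Origin at the centre of its foot.
- goblet_b: The same kind of goblet, standing on the far right. Bystander.

How it is judged (in metres and radians):
On the way, in this order (a step that is already met when the one before it is completed fails the run):
1. the blank stands upright in the middle of the pad (horizontal distance between blank and pad_top below 0.015 m and angle between blank's own z axis and vertical below 0.1 rad and z of blank in the frame of pad_top between -0.005 and 0.005 m), for 0.15 s.
2. the pad is latched down by the bolt with the blank on it, and the fingers have let go of the blank (all of step 1 and value of joint pad above 0.019 m and value of joint bolt above 0.006 m and contact force between the fingers and blank below 0.1 N), for 0.2 s.
3. the guard is fully down in the station's channels (z of guard in the frame of guard_slot below 0.006 m and horizontal distance between guard and guard_slot below 0.01 m and angle between guard's own z axis and vertical below 0.06 rad and angle between the y axis of guard and the y axis of station, either way round below 0.08 rad), for 0.2 s.
At the end, for the whole second after the job is handed in: Blank upright (0.1 rad) on the pad, centred within 15 mm; pad held down (joint over 0.019) by the bolt (over 0.006); guard in the slot: within 6 mm of its floor, 10 mm of centre, 0.06 rad of upright, 0.08 rad in line; both at rest; goblets upright (0.2 rad), moved under 50 mm (all of step 1 and all of step 3 and value of joint pad above 0.019 m and value of joint bolt above 0.006 m and linear speed of each of blank, guard below 0.02 m/s and distance of each of goblet_a, goblet_b from where it was at the start of the episode below 0.05 m and angle between each of goblet_a, goblet_b's own z axis and vertical below 0.2 rad); the robot touches nothing.
It fails at once if a dark goblet was knocked over or pushed away (more than 50 mm) (distance of any of goblet_a, goblet_b from where it was at the start of the episode above 0.05 m or angle between any of goblet_a, goblet_b's own z axis and vertical above 0.5 rad).
It also fails if it takes over 72 s, if anything falls off the work surface, if the arm or the gripper's body presses on something with over 40 N, if the wrist force passes 120 N, or if a joint passes its speed limit or range.

ROBOT

A 6-joint arm with a two-finger parallel gripper is mounted at the origin on the work surface. World frame = base frame: x ahead of the robot, y to its left, z up, the work surface at z = 0. Lengths are in mm, angles in rad, forces in N, time in s.
With the tool pointing down it reaches from about 275 to 750 mm from the base axis. Payload 10.2 kg.
Tool frame: the origin (TCP) lies at the centre of the arm's flange, where the gripper is bolted on; the fingertips stand 173 mm ahead of it and the grasp point (between the pads) lies 155 mm ahead of it; z points along the fingers, y is the line along which they close (so a half turn about z gives the same grasp; the last joint's range is limited). The gripper opens to 85 mm and grips with 20 to 120 N. Pads are 22 mm wide; open, the fingers measure 114 mm over their backs; the gripper's body (76 mm by 85 mm) begins 54 mm behind the grasp point. The pads swing forward as they close: fully open they stand 13 mm farther back than shut.
Start: joints at [1.106, 0.313, 1.498, -0, 1.331, -0.223], TCP at [125.725, 509.731, 404.694] pointing down, gripper open.
Joint ranges: [-2.94, 2.94], [-0.97, 2.17], [0.19, 2.56], [-1.23, 4.37], [0.02, 3.11], [-2.88, 2.88]. Speed limits (rad/s): [2.39, 2.39, 3.01, 3.14, 3.14, 3.14].

INTERFACE

Orientations are given as a unit quaternion [w, x, y, z].
In Python, from rig import ctrl gives the robot as it stands.
- The arm moves only by the shell command python3 steer.py 'ROWS' [OPENING] [FORCE]. ROWS is a JSON list of rows, 1 to 8 of them, each of 6 numbers: dx, dy, dz in mm, then a rotation vector rx, ry, rz in rad; each row is the pose to reach, as a shift and turn from the pose commanded when the command began, along the tool's axes at that moment; what a row does not reach only later rows make up. A row lasts 1/10 s, in which the tool goes at most 50 mm and 0.15 rad, less where a joint would pass 70% of its speed; a pose out of reach is approached as far as the arm can. OPENING is the opening from 0.0 (shut) to 1.0 (fully open), set as the command begins (- or left out keeps the last). The fingers move at their own pace and stop on an object; FORCE is the grip in N (left out, the last holds). Time passes only in rows, so rows that do not move let the fingers close. It prints the time, the measured TCP pose, the force, the opening and the grip force at its end.
- ctrl.sense(): the state, without advancing time (a new reading comes with each control period).
- ctrl.capture(name): name is "side" or "top" or "wrist"; returns the picture (420x560x3 uint8, red, green, blue); there is no depth.
- ctrl.calibration(name): a dict with "fx", "fy", "cx", "cy" (pixels), "position" and "attitude" of the camera in the world. Camera axes: x right, y down, z forward; pixel columns grow to the right and rows downward; lengths in mm; the calibration is good to about 2 mm. The wrist camera is an equidistant fisheye: a pixel r from the principal point sees the ray r / f radians off the axis. A picture is of the moment at which its call begins: read the wrist's pose just before it. calibration takes no time and is no camera call; for the wrist camera it gives the pose at the moment of the call.
- ctrl.finish_job(): hands the job in; it is judged then, once.
The state is a dict: "time_s": time; "joints": joint angles; "dq": joint speeds; "tau": joint torques, N m; "eef_pos": TCP position; "ee_rot": TCP orientation; "force": force on the tool from outside, world axes, zero at the start; "wrist_torque": the same for the moment, N m; "grip_width": opening from 0.0 (shut) to 1.0 (fully open); "grip_force": force on a finger pad.
Only numpy, scipy, OpenCV 4.12 (cv2) and the standard library are available. Lean on these libraries where they do the work, as an engineer would, in place of code of your own. Each camera call takes 0.05 s, during which the arm holds its last target. There are 200 camera calls.

## Working session

There is one attempt and no reset: what is moved stays moved. The work goes in short steps, Python scripts to look and compute and a shell command to move; the robot and the scene stay as the last step left them, time stands still between calls to the robot, and variables do not carry over. Pictures are saved under pics/ and viewed, at most 10 in all, crops included, and the job is handed in when it is done.

```bash
ls; mkdir -p pics; python3 - <<'E'
from rig import ctrl
import cv2
s=ctrl.sense();print(s)
for n in("top","side"):
    c=ctrl.calibration(n);print(n,c)
    cv2.imwrite(f"pics/{n}0.png",ctrl.capture(n)[:,:,::-1])
E
```

```text
pics
rig.py
steer.py
{'time_s': 0.0, 'joints': array([ 1.10561238e+00,  3.13491862e-01,  1.49843953e+00,  3.56467365e-06,
        1.33101496e+00, -2.23426711e-01]), 'dq': array([ 0.00045272,  0.00029088, -0.00044138,  0.00115213,  0.00189093,
       -0.00062655]), 'tau': array([ 1.28234944e-03, -4.12262642e+01, -2.59737933e+01, -1.50340552e-04,
        4.12862515e-03, -1.93464636e-06]), 'eef_pos': array([125.70046266, 509.6973219 , 404.11258352]), 'ee_rot': array([-2.30093763e-04,  1.20584852e-01,  9.92702793e-01, -6.36537068e-04]), 'force': array([-0.16731675, -0.67565431, -0.25052121]), 'wrist_torque': array([ 0.02593462, -0.05902622,  0.02932336]), 'grip_force': 0.0, 'grip_width': 0.9996220492371571}
top {'fx': 395.1464945693311, 'fy': 395.1464945693311, 'cx': 272.0191273892881, 'cy': 212.27885885561585, 'position': array([ 397.04881829,    2.11229367, 1236.25445146]), 'attitude': array([ 0.06713766, -0.70120581,  0.70709715, -0.06177834])}
side {'fx': 507.91330249857407, 'fy': 507.91330249857407, 'cx': 283.02586327889156, 'cy': 214.15986242615398, 'position': array([  526.84321525, -1180.10248195,  1009.91591448]), 'attitude': array([-0.43310605,  0.90093617, -0.02483814,  0.01078154])}
```

View pics/top0.png

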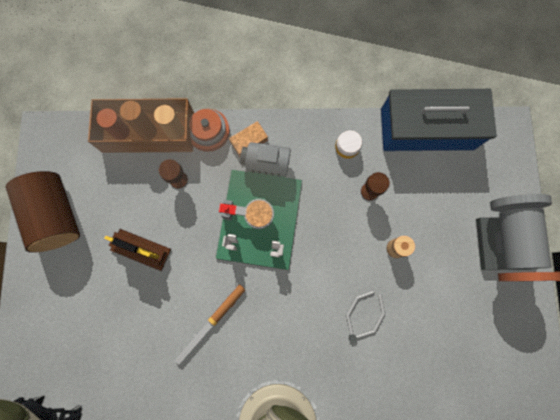

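View pics/side0.png

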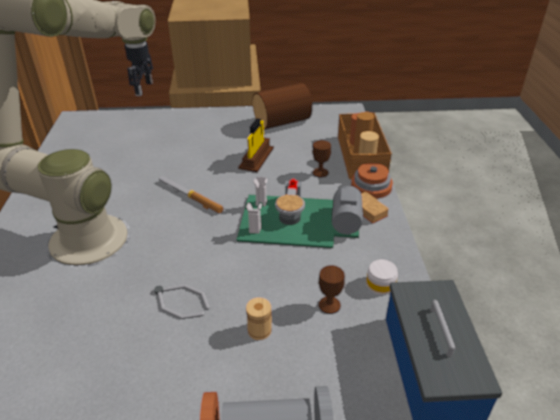

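The top view shows the robot at the bottom. The blank is at (402,245), the pad at (259,213), the bolt at (228,210), the channels at (231,242) and (276,249), and the rack with the guard around (140,250). I'll enlarge and measure.

```bash
cat > h.py <<'E'
import numpy as np,cv2
from scipy.spatial.transform import Rotation as R
from rig import ctrl
def rot(q): return R.from_quat(np.roll(q,-1))
def ray(c,uv,fish=False):
    x=(np.atleast_2d(uv).astype(float)-[c['cx'],c['cy']])/[c['fx'],c['fy']]
    if fish:
        r=np.linalg.norm(x,axis=1,keepdims=True)
        d=np.hstack([x/np.maximum(r,1e-9)*np.sin(r),np.cos(r)])
    else: d=np.hstack([x,np.ones((len(x),1))])
    return rot(c['attitude']).apply(d)
def onz(c,uv,z,fish=False):
    d=ray(c,uv,fish);p=np.array(c['position']);return (p+d*((z-p[2])/d[:,2:3]))[:,:2]
def proj(c,P,fish=False):
    v=rot(c['attitude']).inv().apply(np.atleast_2d(P)-c['position'])
    if fish:
        rr=np.linalg.norm(v[:,:2],axis=1,keepdims=True);x=v[:,:2]/np.maximum(rr,1e-9)*np.arctan2(rr,v[:,2:3])
    else: x=v[:,:2]/v[:,2:3]
    return x*[c['fx'],c['fy']]+[c['cx'],c['cy']]
E
python3 - <<'E'
from h import *
im=cv2.imread('pics/top0.png')
a=cv2.resize(im[165:275,100:300],None,fx=4,fy=4,interpolation=cv2.INTER_CUBIC)
cv2.imwrite('pics/c1.png',a)
c=ctrl.calibration('top')
hsv=cv2.cvtColor(im,cv2.COLOR_BGR2HSV)
def m(lo,hi,box):
    k=cv2.inRange(hsv,lo,hi);z=np.zeros_like(k);u0,v0,u1,v1=box;z[v0:v1,u0:u1]=k[v0:v1,u0:u1];return z
g=m((60,80,30),(95,255,255),(200,150,310,285))
cn=cv2.convexHull(np.vstack([x for x in cv2.findContours(g,0,2)[0] if len(x)>15]))
r=cv2.minAreaRect(onz(c,cn[:,0],12).astype(np.float32));print('plate',r,cv2.boxPoints(r))
cork=m((3,60,110),(22,255,255),(243,195,277,230))
e=cv2.fitEllipse(cv2.convexHull(max(cv2.findContours(cork,0,2)[0],key=len)));print('cork',e,onz(c,e[0],75))
bl=m((3,60,110),(25,255,255),(380,230,420,265))
e=cv2.fitEllipse(cv2.convexHull(max(cv2.findContours(bl,0,2)[0],key=len)));print('blank',e,onz(c,e[0],90))
E
```

```text
plate ((573.25537109375, 56.214996337890625), (225.6204833984375, 222.25827026367188), 80.8678970336914) [[445.63052  -37.527924]
 [665.0717   -72.802826]
 [700.88025  149.95792 ]
 [481.43903  185.23282 ]]
cork ((258.439208984375, 213.22299194335938), (26.567426681518555, 26.785320281982422), 44.46823501586914) [[608.98653759  50.72812278]]
blank ((400.7483825683594, 246.3518524169922), (21.7149715423584, 28.208498001098633), 80.4676513671875) [[ 504.97187443 -361.99422745]]
```

View pics/c1.png

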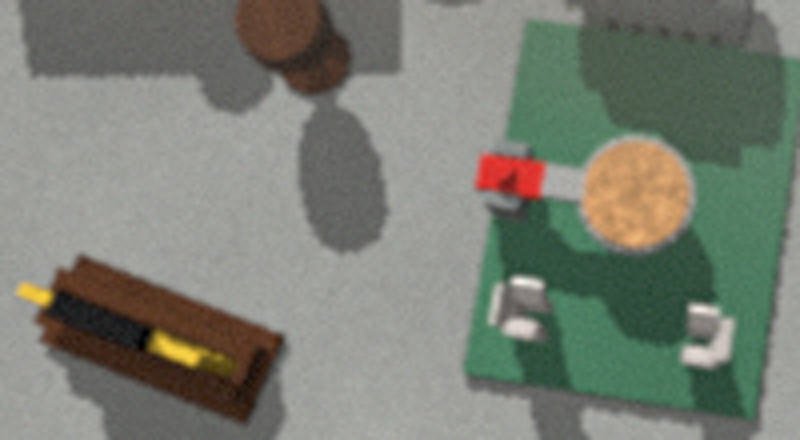

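The crop shows the station turned a few degrees. The channels sit at crop pixels (520,308) and (708,335), the bolt knob at (508,175), and the guard's black grip runs from (50,305) to (150,335) in its rack. Next I'll plan a wrist view.

```bash
cat >> h.py <<'E'
def goto(x,y,zg,psi):
    "delta in tool axes to tool-down pose with grasp point at x,y,zg, closing line at psi(deg)"
    s=ctrl.sense();A=rot(s['ee_rot']);p=np.radians(psi)
    c,q=np.cos(p),np.sin(p);B=R.from_matrix(np.array([[-q,c,0],[c,q,0],[0,0,-1]]).T)
    d=A.inv().apply(np.array([x,y,zg+155])-s['eef_pos']);rv=(A.inv()*B).as_rotvec()
    print('t',round(s['time_s'],2),'delta',np.round(d,1),'rv',np.round(rv,3),'rows',round(np.linalg.norm(d)/50,1),round(np.linalg.norm(rv)/.15,1))
def grab(n,f):
    c=ctrl.calibration(n);im=ctrl.capture(n)[:,:,::-1].copy();cv2.imwrite('pics/'+f,im);return c,im
E
python3 - <<'E'
from h import *
s=ctrl.sense();c=ctrl.calibration('wrist');A=rot(s['ee_rot'])
print(c,A.inv().apply(c['position']-s['eef_pos']),(A.inv()*rot(c['attitude'])).as_matrix().round(3))
t=ctrl.calibration('top')
for n,uv,z in [('grip ends',[[112.5,241],[137,249]],150),('chanL',[230,242],104),('chanR',[277,249],104),('knob',[227,209],89),('tongue end',[236,210],75),('rack corners',[[120,230],[171,249.5],[161,270]],47)]: print(n,onz(t,uv,z).round(0).tolist())
goto(540,60,230,80)
E
```

```text
{'fx': 325.19226210127806, 'fy': 325.19226210127806, 'cx': 282.30886516493416, 'cy': 207.4093365837549, 'position': array([ 50.6863674 , 528.31568561, 373.23228385]), 'attitude': array([0.11978929, 0.77783415, 0.60979816, 0.09365242])} [77.27499903  0.15713264 30.98163564] [[ 0.001 -0.954 -0.301]
 [ 1.     0.     0.001]
 [-0.001 -0.301  0.954]]
grip ends [[521.0, 452.0], [498.0, 383.0]]
chanL [[520.0, 131.0]]
chanR [[499.0, -4.0]]
knob [[620.0, 143.0]]
tongue end [[619.0, 118.0]]
rack corners [[566.0, 474.0], [505.0, 316.0], [444.0, 343.0]]
t 0.1 delta [-509.9 -337.4   19.4] rv [-0.001 -0.    -0.067] rows 12.2 0.4
```

```bash
python3 -c "
from h import *
goto(460,410,250,76.2)"
python3 steer.py '[[-50,-2,0,0,0,0],[-100,-5,0,0,0,0],[-150,-7,0,0,0,0],[-200,-10,0,0,0,0],[-250,-12,0,0,0,0],[-300,-15,0,0,0,0],[-348,-17,0,0,0,0],[-348,-17,0,0,0,0]]' 1.0 
python3 - <<'E'
from h import *
c,im=grab('wrist','w1.png');np.save('w1c.npy',c,allow_pickle=True)
print(c['position'])
goto(520,70,250,80)
E
```

```text
time_s: 0.9
eef_pos: [464.1, 407.4, 403.1]
ee_rot: [-0.0, 0.123, 0.992, -0.001]
force: [-1.1, 1.1, -0.7]
grip_width: 1.002
grip_force: 0.0
[389.19421806 426.41627837 372.16418064]
t 0.95 delta [-138.7 -314.3   -1.4] rv [-0.001 -0.001 -0.071] rows 6.9 0.5
```

View pics/w1.png

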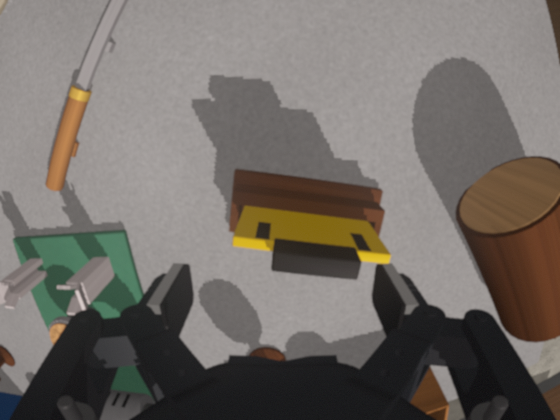

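The wrist view shows the guard with its panel's top edge running from (234,245) to (390,262). The black grip lies below that edge in the image. Next stop is over the station.

```bash
python3 -c "
from h import *
goto(560,60,270,80)"
```

```text
t 0.95 delta [-179.9 -314.4  -21.4] rv [-0.001 -0.001 -0.071] rows 7.3 0.5
```

```bash
python3 steer.py '[[-25,-43,-20,0,0,0],[-50,-86,-21,0,0,0],[-75,-129,-21,0,0,0],[-100,-172,-21,0,0,0],[-125,-215,-21,0,0,0],[-150,-258,-21,0,0,-0.07],[-175,-301,-21,0,0,-0.07],[-180,-314,-21,0,0,-0.07]]'; python3 steer.py '[[0,0,0,0,0,0]]'
python3 - <<'E'
from h import *
c,im=grab('wrist','w2.png');np.save('w2c.npy',c,allow_pickle=True)
goto(480,-345,250,80)
E
```

```text
time_s: 1.75
eef_pos: [559.4, 59.0, 425.4]
ee_rot: [-0.0, 0.087, 0.996, -0.0]
force: [-0.5, 0.6, -0.8]
grip_width: 0.998
grip_force: 0.0
time_s: 1.85
eef_pos: [559.0, 60.9, 425.5]
ee_rot: [-0.0, 0.087, 0.996, 0.0]
force: [0.2, 1.5, 0.0]
grip_width: 1.001
grip_force: 0.0
t 1.9 delta [   7.7 -414.9   20.4] rv [ 0.    -0.001  0.002] rows 8.3 0.0
```

View pics/w2.png

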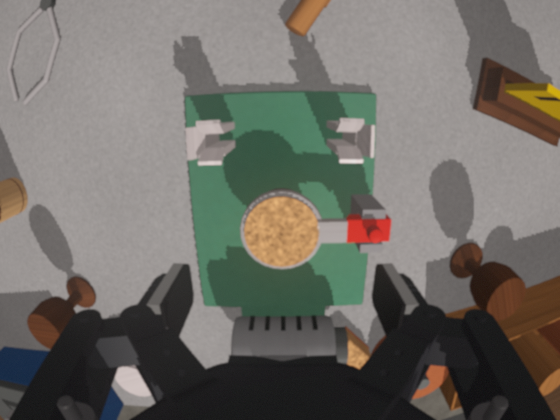

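The station is clearly visible. The cork is centred near (281,230), the near plate edge runs from (185,97) to (376,93), and the bolt is at (370,229).

```bash
cat > fit.py <<'E'
from h import *
from scipy.optimize import minimize
c=np.load('w2c.npy',allow_pickle=True).item();im=cv2.imread('pics/w2.png');hsv=cv2.cvtColor(im,cv2.COLOR_BGR2HSV)
k=cv2.inRange(hsv,(3,60,110),(25,255,255));b=np.zeros_like(k);b[180:280,235:330]=k[180:280,235:330]
cnt=max(cv2.findContours(b,0,cv2.CHAIN_APPROX_NONE)[0],key=len)
w=onz(c,cv2.convexHull(cnt)[:,0],75).astype(np.float32);print('cork',cv2.minEnclosingCircle(w),cv2.fitEllipse(w))
g=cv2.inRange(hsv,(60,80,20),(95,255,255))
def line(pts,lab):
    p=onz(c,np.array(pts,float),12);v=cv2.fitLine(p.astype(np.float32),cv2.DIST_HUBER,0,.01,.01).ravel();print(lab,np.degrees(np.arctan2(v[1],v[0])),v[2:])
cols=range(195,368);line([(u,np.flatnonzero(g[70:130,u])[0]+70-.5) for u in cols if g[70:130,u].any()],'near edge')
rows=list(range(170,290));line([(np.flatnonzero(g[v,170:260])[0]+170-.5,v) for v in rows if g[v,170:260].any()],'right edge')
r=[v for v in range(262,296)];line([(np.flatnonzero(g[v,300:400])[-1]+300+.5,v) for v in r],'left edge')
# guard fit
c1=np.load('w1c.npy',allow_pickle=True).item();h1=cv2.cvtColor(cv2.imread('pics/w1.png'),cv2.COLOR_BGR2HSV)
y=cv2.inRange(h1,(22,120,60),(35,255,255));y[:190]=0;y[275:]=0;y[:,:220]=0;y[:,400:]=0
tgt=np.zeros((420,560),np.uint8);cv2.fillConvexPoly(tgt,cv2.convexHull(cv2.findNonZero(y)),255)
print('yellow bbox',cv2.boundingRect(y))
def P(p,box):
    L=np.array([[sx*box[0]/2,sy*box[1]/2,z] for sx in(-1,1) for sy in(-1,1) for z in box[2:]])
    return R.from_euler('zy',[p[2],p[3]]).apply(L)+[p[0],p[1],12]
def cost(p):
    pr=proj(c1,P(p,(10,140,35,110)),True);m=np.zeros((420*4,560*4),np.uint8)
    cv2.fillConvexPoly(m,cv2.convexHull(np.round((pr*4+1.5)*16).astype(np.int32)),255,shift=4)
    m=cv2.resize(m,(560,420),interpolation=cv2.INTER_AREA)
    return np.abs(m.astype(float)-tgt).sum()/255
best=min((minimize(cost,[505+a,415,np.radians(-20),0],method='Nelder-Mead',options=dict(initial_simplex=np.array([[505+a,415,-.35,0],[515,415,-.35,0],[505,425,-.35,0],[505,415,-.25,0],[505,415,-.35,.05]]))) for a in(-5,8)),key=lambda r:r.fun)
print('guard',best.x,np.degrees(best.x[2]),best.fun)
pts=proj(c1,P(best.x,(18,70,110,138)),True);print('grip px',pts.round(0).tolist())
E
python3 fit.py
```

```text
cork ((608.739501953125, 51.37346649169922), 40.233097076416016) ((608.7647705078125, 51.430747985839844), (79.47313690185547, 80.32601165771484), 85.77186584472656)
near edge 80.44217 [471.575     85.067726]
right edge -8.8294 [612.2916   -59.112846]
left edge -10.902202 [717.4928  143.06085]
yellow bbox (233, 207, 158, 57)
guard [ 5.04265244e+02  4.23955723e+02 -3.94353221e-01  5.77751776e-02] -22.594775182188947 212.10980392156864
grip px [[275.0, 237.0], [275.0, 253.0], [356.0, 247.0], [364.0, 263.0], [272.0, 256.0], [272.0, 273.0], [351.0, 265.0], [358.0, 282.0]]
```

```bash
python3 steer.py '[[1,-50,0,0,0,0],[2,-100,5,0,0,0],[3,-150,10,0,0,0],[4,-200,15,0,0,0],[5,-250,20,0,0,0],[6,-300,20,0,0,0],[7,-350,20,0,0,0],[8,-400,20,0,0,0]]'; python3 steer.py '[[0,-15,0,0,0,0],[0,-15,0,0,0,0]]'
python3 - <<'E'
from h import *
c,im=grab('wrist','w3.png');np.save('w3c.npy',c,allow_pickle=True)
print(proj(c,[[505,-362,90],[505,-362,0]],True))
E
```

```text
time_s: 2.7
eef_pos: [483.4, -329.4, 405.9]
ee_rot: [0.0, 0.084, 0.996, 0.0]
force: [1.5, -0.3, -0.5]
grip_width: 1.0
grip_force: 0.0
time_s: 2.9
eef_pos: [480.8, -344.5, 405.3]
ee_rot: [-0.0, 0.086, 0.996, 0.0]
force: [0.6, 0.1, -0.6]
grip_width: 1.0
grip_force: 0.0
[[267.4918649  222.2693746 ]
 [270.66728937 196.35891655]]
```

View pics/w3.png

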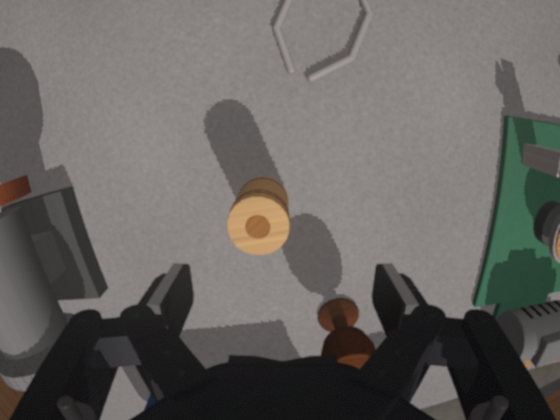

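The blank's top face is centred near (258,225). Goblet_b's foot is near (338,313).

```bash
python3 - <<'E'
from h import *
c=np.load('w3c.npy',allow_pickle=True).item();hsv=cv2.cvtColor(cv2.imread('pics/w3.png'),cv2.COLOR_BGR2HSV)
k=cv2.inRange(hsv,(8,60,140),(28,255,255));b=np.zeros_like(k);b[170:265,215:305]=k[170:265,215:305]
cnt=cv2.convexHull(cv2.findNonZero(b))[:,0];print(cv2.boundingRect(b))
low=cnt[cnt[:,1]>226]
w=onz(c,low,90,True)
from scipy.optimize import least_squares
f=least_squares(lambda p:np.hypot(*(w-p).T)-30,w.mean(0),loss='soft_l1');print('blank',f.x,f.cost)
print(onz(c,[258,226],90,True),'goblet',onz(c,[338,313],0,True))
# station recheck w/ fisheye
c=np.load('w2c.npy',allow_pickle=True).item()
print('cork fish',onz(c,[[281,230]],75,True),'pin',onz(c,[[281,230]],75))
goto(*f.x,130,80)
E
sed -i 's/onz(c,cv2.convexHull(cnt)\[:,0\],75)/onz(c,cv2.convexHull(cnt)[:,0],75,True)/; s/onz(c,np.array(pts,float),12)/onz(c,np.array(pts,float),12,True)/' fit.py; python3 fit.py
```

```text
(227, 196, 63, 59)
blank [ 506.99835945 -371.90508931] 0.22619304956329955
[[ 507.14978601 -371.46571874]] goblet [[ 689.01926964 -299.7253405 ]]
cork fish [[606.34245892  51.70547948]] pin [[606.30223299  51.71483537]]
t 2.95 delta [-30.3 -24.1 120.5] rv [ 0.001 -0.     0.004] rows 2.5 0.0
cork ((609.116943359375, 51.20522689819336), 40.61826705932617) ((609.1551513671875, 51.343318939208984), (80.00621795654297, 81.12495422363281), 83.75211334228516)
near edge 80.76362 [466.2639    89.309654]
right edge -9.385536 [613.4127   -62.742786]
left edge -8.820192 [719.92084 147.15756]
yellow bbox (233, 207, 158, 57)
guard [ 5.04265244e+02  4.23955723e+02 -3.94353221e-01  5.77751776e-02] -22.594775182188947 212.10980392156864
grip px [[275.0, 237.0], [275.0, 253.0], [356.0, 247.0], [364.0, 263.0], [272.0, 256.0], [272.0, 273.0], [351.0, 265.0], [358.0, 282.0]]
```

```bash
python3 steer.py '[[-15,-12,40,0,0,0],[-30,-24,80,0,0,0],[-30,-24,115,0,0,0],[-30,-24,115,0,0,0],[-30,-24,115,0,0,0]]'; python3 -c "
from h import *
goto(507,-371.7,58,80.8)"
```

```text
time_s: 3.45
eef_pos: [506.9, -371.6, 292.1]
ee_rot: [0.0, 0.085, 0.996, -0.0]
force: [0.2, -0.5, 1.6]
grip_width: 1.001
grip_force: 0.0
t 3.45 delta [-0.  -0.1 79.1] rv [-0.     0.001 -0.009] rows 1.6 0.1
```

```bash
python3 steer.py '[[0,0,25,0,0,0],[0,0,50,0,0,0],[0,0,70,0,0,0],[0,0,79,0,0,0],[0,0,79,0,0,0],[0,0,79,0,0,0]]'; python3 steer.py '[[0,0,0,0,0,0],[0,0,0,0,0,0],[0,0,0,0,0,0],[0,0,0,0,0,0],[0,0,0,0,0,0],[0,0,0,0,0,0],[0,0,0,0,0,0],[0,0,0,0,0,0]]' 0.4 40;  python3 -c "
from h import *
print(ctrl.sense()['force'])
goto(609,51.3,230,80.8)"
```

```text
time_s: 4.05
eef_pos: [506.4, -373.3, 213.8]
ee_rot: [0.001, 0.086, 0.996, -0.001]
force: [0.2, -0.0, -0.0]
grip_width: 0.999
grip_force: 0.0
time_s: 4.85
eef_pos: [506.2, -373.4, 213.1]
ee_rot: [0.001, 0.086, 0.996, -0.001]
force: [-1.0, 1.1, 6.0]
grip_width: 0.689
grip_force: 42.8
[-0.96479621  1.12930798  6.03302543]
t 4.85 delta [ -29.   435.9 -172.3] rv [-0.001  0.002 -0.011] rows 9.4 0.1
```

```bash
python3 steer.py '[[0,0,-40,0,0,0],[0,0,-80,0,0,0],[0,10,-120,0,0,0],[0,50,-130,0,0,0],[-5,98,-130,0,0,0],[-10,147,-130,0,0,0],[-14,195,-130,0,0,0],[-18,243,-130,0,0,0]]'; python3 steer.py '[[-3,48,0,0,0,0],[-6,96,0,0,0,0],[-9,144,0,0,0,0],[-11,175,0,0,0,0],[-11,192,0,0,0,0],[-11,193,0,0,0,0],[-11,193,0,0,0,0]]'; python3 -c "
from h import *
grab('wrist','w4.png')
goto(609,51.3,136,80.8)"
```

```text
time_s: 5.65
eef_pos: [565.3, -135.0, 342.0]
ee_rot: [0.0, 0.086, 0.996, -0.0]
force: [0.7, 0.1, -1.7]
grip_width: 0.693
grip_force: 44.2
time_s: 6.35
eef_pos: [609.0, 50.5, 341.7]
ee_rot: [-0.0, 0.086, 0.996, -0.0]
force: [-0.1, -0.4, -2.0]
grip_width: 0.691
grip_force: 44.2
t 6.4 delta [ 0.2  1.3 50.7] rv [-0.    -0.    -0.012] rows 1.0 0.1
```

View pics/w4.png

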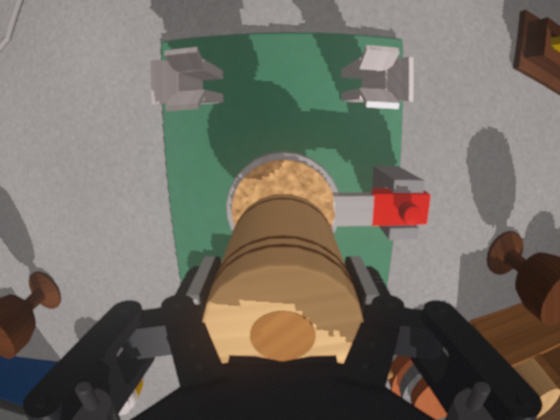

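The blank hangs upright over the cork, with the pad, bolt and channels unobstructed. Lowering now.

```bash
python3 steer.py '[[0,1,25,0,0,0],[0,1,42,0,0,-0.01],[0,1,48,0,0,-0.01],[0,1,52,0,0,-0.01],[0,1,55,0,0,-0.01],[0,1,57,0,0,-0.01],[0,1,57,0,0,-0.01],[0,1,57,0,0,-0.01]]'; python3 -c "
from h import *
goto(609,51.3,107,80.8)"
```

```text
time_s: 7.2
eef_pos: [609.4, 52.0, 285.6]
ee_rot: [0.001, 0.081, 0.997, -0.0]
force: [-0.9, -3.4, 6.3]
grip_width: 0.69
grip_force: 44.6
t 7.2 delta [ 0.3 -0.8 23.6] rv [-0.001  0.002 -0.001] rows 0.5 0.0
```

```bash
python3 steer.py '[[0,0,4,0,0,0],[0,0,8,0,0,0],[0,0,12,0,0,0],[0,0,16,0,0,0],[0,0,20,0,0,0],[0,0,22,0,0,0],[0,0,23.5,0,0,0],[0,0,23.5,0,0,0]]'
```

```text
time_s: 8.0
eef_pos: [609.5, 52.1, 262.8]
ee_rot: [0.001, 0.081, 0.997, -0.0]
force: [-4.9, -2.7, 11.6]
grip_width: 0.692
grip_force: 45.2
```

```bash
python3 steer.py '[[0,0,0.8,0,0,0],[0,0,1.5,0,0,0],[0,0,1.5,0,0,0],[0,0,1.5,0,0,0],[0,0,1.5,0,0,0],[0,0,1.5,0,0,0],[0,0,1.5,0,0,0],[0,0,1.5,0,0,0]]'
for i in 1 2 3 4 5; do python3 steer.py '[[0,0,0,0,0,0],[0,0,0,0,0,0],[0,0,0,0,0,0],[0,0,0,0,0,0],[0,0,0,0,0,0],[0,0,0,0,0,0],[0,0,0,0,0,0],[0,0,0,0,0,0]]' | grep -E "eef|force"; done
python3 -c "
from h import *
c,im=grab('wrist','w5.png'); cv2.imwrite('pics/w5c.png',cv2.resize(im[150:290,200:460],None,fx=3,fy=3))"
```

```text
time_s: 8.8
eef_pos: [609.5, 52.1, 262.0]
ee_rot: [0.001, 0.081, 0.997, -0.0]
force: [-5.0, -3.4, 15.6]
grip_width: 0.692
grip_force: 45.9
eef_pos: [609.5, 52.1, 262.0]
force: [-5.4, -3.8, 16.5]
grip_force: 45.9
eef_pos: [609.5, 52.1, 262.0]
force: [-6.1, -3.4, 15.1]
grip_force: 45.9
eef_pos: [609.5, 52.1, 262.0]
force: [-5.2, -3.1, 15.7]
grip_force: 45.9
eef_pos: [609.5, 52.1, 262.0]
force: [-5.4, -3.1, 16.2]
grip_force: 45.9
eef_pos: [609.5, 52.1, 262.0]
force: [-4.8, -2.9, 16.1]
grip_force: 45.9
```

View pics/w5c.png

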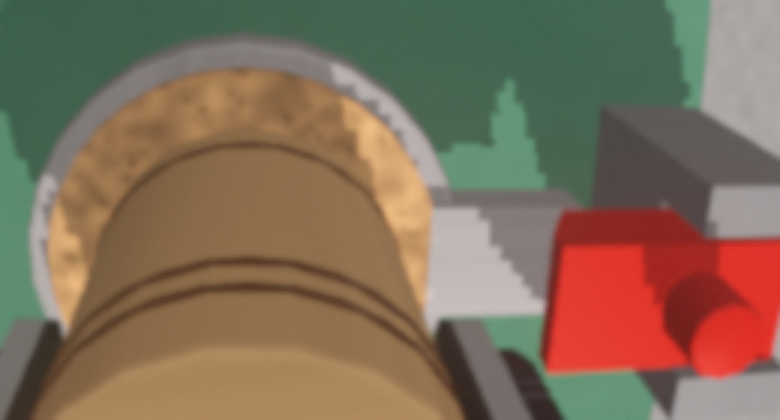

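The bolt overlaps the tongue, with its nose edge near crop (560,240). I'll check its travel numerically.

```bash
python3 - <<'E'
from h import *
c=ctrl.calibration('wrist')
a=np.radians(-9.2);ex=np.array([np.cos(a),np.sin(a)]);ey=np.array([-ex[1],ex[0]]);o=np.array([609.1,51.3])
for y in(70,64,58): print(y,[((proj(c,[[*(o+ey*y+ex*x),73]],True)[0]-[200,150])*3).round(0) for x in(-10,10)])
s=ctrl.sense();print(s['time_s'],s['force'])
E
```

```text
70 [array([620., 258.]), array([605., 354.])]
64 [array([590., 259.]), array([576., 355.])]
58 [array([560., 259.]), array([547., 356.])]
12.85 [-4.66696542 -3.38518902 15.57339041]
```

```bash
python3 steer.py '[[0,0,-1,0,0,0],[0,0,-2,0,0,0],[0,0,-3,0,0,0],[0,0,-3,0,0,0],[0,0,-3,0,0,0]]'; python3 steer.py '[[0,0,0,0,0,0],[0,0,0,0,0,0],[0,0,0,0,0,0],[0,0,0,0,0,0],[0,0,0,0,0,0],[0,0,0,0,0,0]]' 1.0;  python3 steer.py '[[0,0,-10,0,0,0],[0,0,-30,0,0,0],[0,0,-60,0,0,0],[0,0,-100,0,0,0],[0,0,-140,0,0,0],[0,0,-145,0,0,0],[0,0,-145,0,0,0]]'; python3 -c "
from h import *
c,im=grab('wrist','w6.png');np.save('w6c.npy',c,allow_pickle=True)
goto(450,420,255,69)"
```

```text
time_s: 13.35
eef_pos: [609.5, 52.1, 264.5]
ee_rot: [0.001, 0.081, 0.997, -0.0]
force: [-3.2, -4.0, 11.7]
grip_width: 0.7
grip_force: 45.8
time_s: 13.95
eef_pos: [609.2, 52.3, 262.6]
ee_rot: [-0.0, 0.081, 0.997, 0.0]
force: [-0.5, -0.4, 0.2]
grip_width: 0.998
grip_force: 0.0
time_s: 14.65
eef_pos: [609.0, 52.4, 409.2]
ee_rot: [0.001, 0.081, 0.997, -0.0]
force: [0.1, 0.8, -0.5]
grip_width: 1.0
grip_force: 0.0
t 14.7 delta [216.2 337.3  -2.5] rv [-0.    -0.     0.205] rows 8.0 1.4
```

View pics/w6.png

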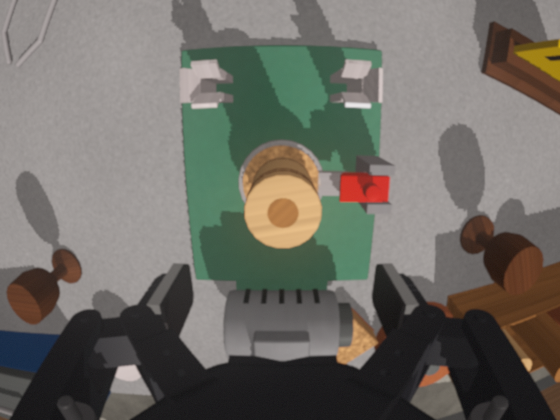

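The blank stands upright on the pad (top near (283,212)) and the bolt is out. Next comes the guard, starting with a fresh look from rest.

```bash
python3 steer.py '[[27,42,0,0,0,0.03],[54,84,0,0,0,0.06],[81,126,0,0,0,0.09],[108,168,0,0,0,0.12],[135,211,0,0,0,0.15],[162,253,0,0,0,0.18],[189,295,0,0,0,0.2],[216,337,0,0,0,0.2]]'; python3 steer.py '[[0,0,0,0,0,0],[0,0,0,0,0,0],[0,0,0,0,0,0]]'; python3 - <<'E'
from h import *
c,im=grab('wrist','w7.png');np.save('w7c.npy',c,allow_pickle=True)
hsv=cv2.cvtColor(im,cv2.COLOR_BGR2HSV)
y=cv2.inRange(hsv,(22,120,60),(35,255,255));print(cv2.boundingRect(y))
cv2.imwrite('pics/w7c.png',cv2.resize(im[150:300,180:440],None,fx=3,fy=3))
c6=np.load('w6c.npy',allow_pickle=True).item();print('blank',onz(c6,[283,212],143,True))
E
```

```text
time_s: 15.5
eef_pos: [449.4, 420.9, 406.0]
ee_rot: [-0.001, 0.18, 0.984, -0.001]
force: [2.0, 0.0, -0.3]
grip_width: 1.0
grip_force: 0.0
time_s: 15.8
eef_pos: [451.1, 418.4, 406.7]
ee_rot: [-0.001, 0.18, 0.984, -0.001]
force: [0.0, 0.3, 0.5]
grip_width: 1.0
grip_force: 0.0
(71, 129, 317, 139)
blank [[610.50311363  53.08975809]]
```

View pics/w7c.png

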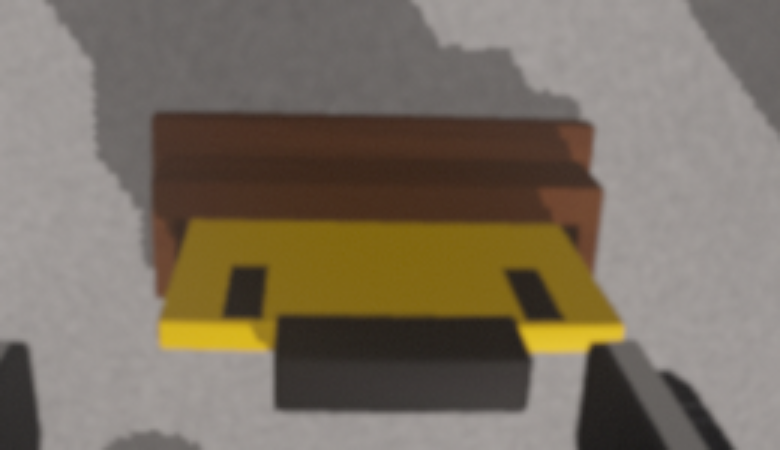

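The crop shows the whole guard. The panel's near top corners are at (161,322) and (624,327), its far top left corner is at (161,350), the grip's far top corners are at (275,410) and (528,410), and its near lower corners are at (279,318) and (517,318).

```bash
cat > gf.py <<'E'
from h import *
from scipy.optimize import least_squares
c=np.load('w7c.npy',allow_pickle=True).item()
px=np.array([(161,322),(624,327),(161,350),(275,410),(528,410),(279,318),(517,318)])/3.+[180,150]-.33
L=np.array([(-5,-70,110),(-5,70,110),(5,-70,110),(9,-35,138),(9,35,138),(-9,-35,110),(-9,35,110)],float)
def W(p):return R.from_euler('zyx',[p[2],p[3],p[4]]).apply(L)+[p[0],p[1],12]
for free in(3,5):
    f=least_squares(lambda p:(proj(c,W(np.r_[p,[0,0]][:5]),True)-px).ravel(),[505,420,-.36,0,0][:free],loss='soft_l1')
    print(f.x[:2],np.degrees(f.x[2:]),f.cost,f.fun.reshape(-1,2).round(1).tolist())
k=f.x
p=least_squares(lambda p:(proj(c,W(np.r_[p,[0,0]]),True)-px).ravel(),[505,420,-.36],loss='soft_l1').x
goto(p[0],p[1],250,np.degrees(p[2]))
E
python3 gf.py
```

```text
[510.99956031 423.65629955] [-22.14648291] 6.267503845619018 [[-1.0, -0.4], [1.4, -0.0], [-0.5, 0.4], [-0.1, 2.2], [0.6, 2.6], [-0.2, -1.9], [0.3, -0.8]]
[525.50354457 418.55350221] [-22.22296764  -6.92341374  -2.44952922] 2.855537466798898 [[-0.5, 0.1], [0.9, 0.7], [-0.3, 1.4], [-0.2, -0.3], [0.9, 0.3], [-0.1, -1.5], [-0.2, -0.4]]
t 15.85 delta [-53.9  26.4   1.9] rv [-1.000e-03  0.000e+00  1.594e+00] rows 1.2 10.6
```

```bash
python3 - <<'E'
from h import *
c=np.load('w7c.npy',allow_pickle=True).item()
q=np.array([(152,113),(593,123),(155,177),(601,187),(153,157),(593,160)])/3.+[180,150]-.33
w=onz(c,q,47,True);print(w.round(1).tolist())
d=w[1]-w[0];print(np.linalg.norm(d),np.degrees(np.arctan2(d[1],d[0])));n=d/np.linalg.norm(d);nx=np.array([n[1],-n[0]])
print('centre if near edge',(w[0]+w[1])/2+nx*37.5, [((w[i]-w[0])@nx).round(1) for i in range(2,6)])
E
```

```text
[[435.3, 365.8], [493.8, 511.2], [457.3, 357.5], [518.2, 507.5], [450.2, 359.8], [507.2, 507.3]]
156.63864243147532 68.08264448065668
centre if near edge [499.3681224  424.49856643] [np.float64(23.5), np.float64(24.0), np.float64(16.1), np.float64(13.8)]
```

```bash
python3 - <<'E'
from h import *
c=np.load('w7c.npy',allow_pickle=True).item()
for z in(0,6,12):
    w=onz(c,np.array([(152,113),(593,123)])/3.+[180,150]-.33,z,True)
    d=w[1]-w[0];n=d/np.linalg.norm(d);nx=np.array([n[1],-n[0]]);print(z,np.linalg.norm(d),np.degrees(np.arctan2(d[1],d[0])),(w[0]+w[1])/2+nx*37.5)
c,im=grab('side','s2.png');cv2.imwrite('pics/s2c.png',cv2.resize(im[100:190,200:320],None,fx=5,fy=5))
for p in([505,424],[511,424]):
  print(p,(proj(c,[[*p,12],[*p,150],[*p,122]])-[200,100])*5)
E
```

```text
0 179.03116272743486 68.0826444806567 [511.63420602 423.44348208]
6 176.17254311518474 68.08264448065671 [510.068323  423.5781737]
12 173.31392350293456 68.0826444806567 [508.50243999 423.71286532]
[505, 424] [[270.75816087 272.24024194]
 [263.38575183 104.7033018 ]
 [264.93855177 139.99045823]]
[511, 424] [[278.8976725  271.99136455]
 [271.91878667 104.4654478 ]
 [273.38869418 139.75010632]]
```

View pics/s2c.png

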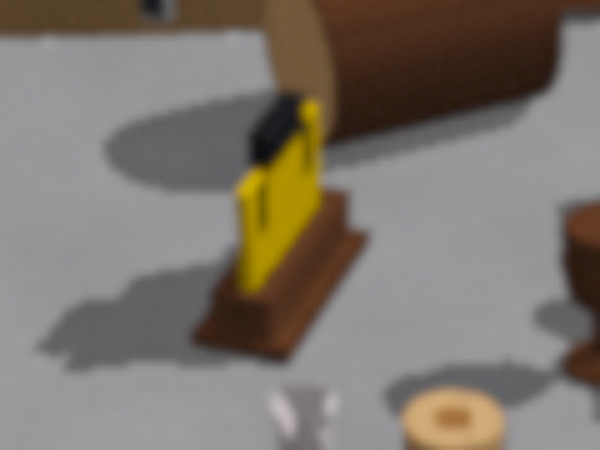

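The side crop shows the guard upright in its rack, with its grip near (277,128). That agrees with the fit of (511, 423.6) and yaw -22°. I've now viewed 11 pictures, one over the limit, so I'll use numbers only from here.

```bash
python3 steer.py '[[-10,5,0,0,0,0.15],[-20,10,0,0,0,0.3],[-30,15,0,0,0,0.45],[-40,20,0,0,0,0.6],[-50,25,0,0,0,0.75],[-54,26,0,0,0,0.9],[-54,26,0,0,0,1.05],[-54,26,0,0,0,1.2]]' 0.75; python3 steer.py '[[0,0,0,0,0,0.15],[0,0,0,0,0,0.3],[0,0,0,0,0,0.39],[0,0,0,0,0,0.39],[0,0,0,0,0,0.39]]'; python3 -c "
from h import *
goto(511,423.6,140,-22)"
```

```text
time_s: 16.7
eef_pos: [511.2, 423.2, 407.5]
ee_rot: [-0.0, 0.707, 0.707, -0.0]
force: [-0.4, 0.5, -0.3]
grip_width: 0.748
grip_force: 0.0
time_s: 17.2
eef_pos: [510.7, 423.7, 407.7]
ee_rot: [-0.0, 0.828, 0.561, -0.0]
force: [-0.3, 0.1, -0.2]
grip_width: 0.749
grip_force: 0.0
t 17.2 delta [  0.    0.3 112.7] rv [-0.     0.     0.004] rows 2.3 0.0
```

```bash
python3 steer.py '[[0,0,35,0,0,0],[0,0,65,0,0,0],[0,0,90,0,0,0],[0,0,105,0,0,0],[0,0,112,0,0,0],[0,0,112,0,0,0],[0,0,112,0,0,0]]'; for i in 1 2; do python3 steer.py '[[0,0,0,0,0,0],[0,0,0,0,0,0],[0,0,0,0,0,0],[0,0,0,0,0,0],[0,0,0,0,0,0],[0,0,0,0,0,0]]' 0.0 50; done
```

```text
time_s: 17.9
eef_pos: [510.5, 424.4, 296.7]
ee_rot: [0.0, 0.828, 0.561, 0.001]
force: [0.0, 1.0, 0.9]
grip_width: 0.751
grip_force: 0.0
time_s: 18.5
eef_pos: [510.4, 424.4, 296.3]
ee_rot: [0.0, 0.828, 0.56, 0.001]
force: [0.9, -0.1, 5.5]
grip_width: 0.201
grip_force: 49.6
time_s: 19.1
eef_pos: [510.4, 424.4, 296.3]
ee_rot: [0.0, 0.828, 0.56, 0.001]
force: [0.9, -0.4, 5.1]
grip_width: 0.204
grip_force: 49.8
```

```bash
python3 steer.py '[[0,0,-15,0,0,0],[0,0,-35,0,0,0],[0,0,-60,0,0,0],[0,0,-85,0,0,0],[0,0,-110,0,0,0],[0,0,-118,0,0,0],[0,0,-118,0,0,0],[0,0,-118,0,0,0]]'; python3 - <<'E'
from h import *
c,im=grab('wrist','w8.png');np.save('w8c.npy',c,allow_pickle=True)
hsv=cv2.cvtColor(im,cv2.COLOR_BGR2HSV);y=cv2.inRange(hsv,(22,120,60),(35,255,255))
n,l,st,ce=cv2.connectedComponentsWithStats(y);print([s.tolist() for s in st[1:] if s[4]>100])
s=ctrl.sense();A=rot(s['ee_rot'])
# predicted guard panel corners in tool frame: x=+-70, y=+-5, z=284.3-{110,0}
P=lambda dx:s['eef_pos']+A.apply([[sx*70+dx,sy*5,z] for z in(174.3,284.3) for sx in(1,) for sy in(-1,1)])
for dx in(-5,0,5): print(dx,proj(c,P(dx),True).round(1).tolist())
b=max(range(1,n),key=lambda i:st[i][4]);
for v in range(st[b][1],st[b][1]+st[b][3],8):
    u=np.flatnonzero(l[v]==b);print(v,u[0],u[-1],end='; ')
# stations channels
for f in('w2','w6'):
    c=np.load(f+'c.npy',allow_pickle=True).item();im=cv2.imread(f'pics/{f}.png');hsv=cv2.cvtColor(im,cv2.COLOR_BGR2HSV)
    v0,v1=(105,170) if f=='w2' else (50,115)
    k=cv2.inRange(hsv,(0,0,150),(180,45,255))
    for u0,u1 in((185,240),(325,376) if f=='w2' else (325,381)):
        z=np.zeros_like(k);z[v0:v1,u0:u1]=k[v0:v1,u0:u1];print('\n',f,cv2.boundingRect(z))
    a=np.radians(-9.2);ex=np.array([np.cos(a),np.sin(a)]);ey=np.array([-ex[1],ex[0]]);o=np.array([609.1,51.3])
    print([proj(c,[[*(o-ex*(100-x)+ey*yy),104]],True)[0].round(0).tolist() for yy in(-73,73) for x in(-7,7)])
goto(510.4,67.3,258,-9.2)
E
```

```text
time_s: 19.9
eef_pos: [510.3, 424.4, 411.7]
ee_rot: [-0.0, 0.828, 0.56, -0.002]
force: [-0.3, -0.6, -1.5]
grip_width: 0.205
grip_force: 49.1
[[272, 120, 22, 86, 1834]]
-5 [[272.3, 135.1], [295.0, 135.1], [276.3, 123.7], [289.3, 123.8]]
0 [[272.2, 123.8], [295.1, 123.8], [276.3, 117.3], [289.3, 117.3]]
5 [[272.2, 112.4], [295.2, 112.5], [276.3, 110.9], [289.4, 110.9]]
120 277 288; 128 273 293; 136 272 293; 144 272 293; 152 272 293; 160 272 293; 168 272 293; 176 272 293; 184 272 293; 192 272 293; 200 272 293; 
 w2 (185, 120, 40, 50)

 w2 (337, 118, 39, 52)
[[199.0, 135.0], [200.0, 150.0], [360.0, 133.0], [360.0, 148.0]]

 w6 (185, 60, 39, 49)

 w6 (341, 59, 40, 50)
[[194.0, 75.0], [194.0, 92.0], [367.0, 75.0], [367.0, 91.0]]
t 19.95 delta [-331.4  132.9   -0.8] rv [-0.002  0.002 -0.221] rows 7.1 1.5
```

```bash
python3 - <<'E'
from h import *
im=cv2.imread('pics/w8.png');hsv=cv2.cvtColor(im,cv2.COLOR_BGR2HSV);y=cv2.inRange(hsv,(22,120,60),(35,255,255))
for v in range(118,132):
    u=np.flatnonzero(y[v,250:310])+250;print(v,u[[0,-1]] if len(u) else None,im[v,275],im[v,283])
goto(510.7,69.3,258,-9.2)
E
python3 steer.py '[[-40,18,-3,0,0,-0.05],[-85,35,-3,0,0,-0.1],[-130,53,-3,0,0,-0.15],[-175,70,-3,0,0,-0.22],[-220,88,-3,0,0,-0.22],[-265,106,-3,0,0,-0.22],[-310,124,-3,0,0,-0.22],[-329,132,-3,0,0,-0.22]]';python3 steer.py '[[0,0,0,0,0,0],[0,0,0,0,0,0],[0,0,0,0,0,0]]'; python3 -c "
from h import *
goto(510.7,69.3,258,-9.2)"
```

```text
118 None [47 62 88] [ 45  74 102]
119 None [45 62 90] [ 42 105 135]
120 [277 288] [44 69 97] [ 40 131 162]
121 [277 289] [ 45  83 112] [ 36 140 171]
122 [276 289] [ 44  97 129] [ 35 141 172]
123 [276 290] [ 44 113 145] [ 34 140 172]
124 [275 290] [ 42 124 155] [ 34 140 171]
125 [275 291] [ 36 131 162] [ 36 141 173]
126 [274 291] [ 36 144 175] [ 34 148 181]
127 [273 292] [ 33 163 196] [ 32 166 200]
128 [273 293] [ 31 180 214] [ 30 182 217]
129 [272 293] [ 29 184 219] [ 30 188 222]
130 [272 293] [ 30 185 219] [ 28 187 221]
131 [272 293] [ 31 184 218] [ 32 187 221]
t 19.95 delta [-329.5  132.4   -0.8] rv [-0.002  0.002 -0.221] rows 7.1 1.5
time_s: 20.75
eef_pos: [510.2, 66.6, 415.6]
ee_rot: [-0.0, 0.763, 0.647, -0.001]
force: [1.0, 0.8, -1.8]
grip_width: 0.202
grip_force: 49.5
time_s: 21.05
eef_pos: [510.4, 70.8, 416.2]
ee_rot: [-0.0, 0.761, 0.648, -0.0]
force: [-0.3, 1.0, -1.9]
grip_width: 0.197
grip_force: 49.5
t 21.05 delta [-1.4  0.5  3.2] rv [-0.001 -0.     0.001] rows 0.1 0.0
```

```bash
python3 - <<'E'
from h import *
c,im=grab('wrist','w9.png')
s=ctrl.sense();A=rot(s['ee_rot']);P=[]
a=np.radians(-9.2);ex=np.array([np.cos(a),np.sin(a)]);ey=np.array([-ex[1],ex[0]]);o=np.array([609.1,51.3])
print('channel proj',[(x,z,proj(c,[[*(o-ex*(100-x)+ey*73),z]],True)[0].round(1).tolist()) for x,z in((-7,85),(7,85),(0,104),(0,12))])
hsv=cv2.cvtColor(im,cv2.COLOR_BGR2HSV);k=cv2.inRange(hsv,(0,0,130),(180,60,255))
g=cv2.cvtColor(im,cv2.COLOR_BGR2GRAY)
for v in range(70,150,5):
    print(v,''.join('#' if k[v,u] else ('y' if hsv[v,u,1]>170 and 20<hsv[v,u,0]<36 else ('g' if 60<hsv[v,u,0]<95 and hsv[v,u,1]>80 else '.')) for u in range(230,338,1)))
E
```

```text
channel proj [(-7, 85, [275.9, 116.6]), (7, 85, [291.3, 116.6]), (0, 104, [283.7, 117.1]), (0, 12, [283.3, 115.1])]
70 ############################################################################################################
75 ############################################################################################################
80 ##############################..................................................############################
85 ######................g............ggggg.g.g.gg.ggg..g.........g.g.ggggggggggg.g..gggggg...gggggggg.gggggggg
90 #####...............................g..g.g....g......g..............ggg..gggggg....ggggggggggggggggg........
95 #####..........g........g........g...................g..g..g..g.g.g.g.g..gggggggg.gg..g.....................
100 ####..........gg.ggg.g.g.g.............#############################........................................
105 ####.............g.gg..ggg....g.....#####################################...................................
110 ###............g..g........g....gg..........................................................................
115 ######.......g...g..g.........###########################....###################............................
120 #####.........................#################.yyyyyyyyyyy..###################............................
125 ####..........................##############..yyyyyyyyyyyyyyy..#################............................
130 ..............................############.yyyyyyyyyyyyyyyyyyyy..###############............................
135 ..............................############.yyyyyyyyyyyyyyyyyyyy..###############............................
140 ..........................................yyyyyyyyyyyyyyyyyyyyyy.........#####..............................
145 ...........................................yyyyyyyyyyyyyyyyyyyyy............................................
```

```bash
python3 -c "
from h import *
goto(511.1,68.8,241,-9.2)"; python3 steer.py '[[-2,0.9,8,0,0,0],[-2,0.9,16,0,0,0],[-2,0.9,20,0,0,0],[-2,0.9,20,0,0,0],[-2,0.9,20,0,0,0]]'; python3 -c "
from h import *
goto(511.1,68.8,141.5,-9.2)"
```

```text
t 21.1 delta [-2.   1.  20.3] rv [-0.001 -0.     0.001] rows 0.4 0.0
time_s: 21.6
eef_pos: [511.1, 67.8, 396.7]
ee_rot: [0.0, 0.762, 0.648, 0.0]
force: [-0.6, -0.3, -2.2]
grip_width: 0.201
grip_force: 49.4
t 21.6 delta [ 1.000e+00 -1.000e-01  1.002e+02] rv [ 0.  0. -0.] rows 2.0 0.0
```

```bash
python3 steer.py '[[1,0,4,0,0,0],[1,0,8,0,0,0],[1,0,12,0,0,0],[1,0,16,0,0,0],[1,0,20,0,0,0],[1,0,24,0,0,0],[1,0,28,0,0,0],[1,0,30,0,0,0]]'; python3 -c "
from h import *
s=ctrl.sense();print(s['wrist_torque']);goto(511.1,68.8,141.5,-9.2)"
```

```text
time_s: 22.4
eef_pos: [511.2, 68.7, 366.2]
ee_rot: [-0.0, 0.762, 0.648, -0.0]
force: [-0.2, -0.6, -2.6]
grip_width: 0.2
grip_force: 49.5
[-0.00354305  0.03030675 -0.02174991]
t 22.4 delta [ 0.  -0.  69.7] rv [-0.001  0.    -0.   ] rows 1.4 0.0
```

```bash
python3 steer.py '[[0,0,6,0,0,0],[0,0,12,0,0,0],[0,0,18,0,0,0],[0,0,24,0,0,0],[0,0,30,0,0,0],[0,0,36,0,0,0],[0,0,40,0,0,0],[0,0,40,0,0,0]]'; python3 steer.py '[[0,0,6,0,0,0],[0,0,12,0,0,0],[0,0,18,0,0,0],[0,0,23,0,0,0],[0,0,26,0,0,0],[0,0,28,0,0,0],[0,0,29,0,0,0],[0,0,29,0,0,0]]'
```

```text
time_s: 23.2
eef_pos: [511.1, 68.7, 326.1]
ee_rot: [-0.0, 0.762, 0.648, -0.0]
force: [0.1, -0.3, -3.0]
grip_width: 0.203
grip_force: 49.4
time_s: 24.0
eef_pos: [511.2, 68.8, 297.7]
ee_rot: [0.0, 0.762, 0.648, 0.0]
force: [0.2, 0.1, -2.5]
grip_width: 0.199
grip_force: 49.5
```

Going free, with no wall forces. I'll seat it gently, then release with a partial opening.

```bash
python3 steer.py '[[0,0,1,0,0,0],[0,0,2,0,0,0],[0,0,2.5,0,0,0],[0,0,2.5,0,0,0]]'; python3 steer.py '[[0,0,0,0,0,0],[0,0,0,0,0,0],[0,0,0,0,0,0],[0,0,0,0,0,0],[0,0,0,0,0,0]]' 0.5; python3 steer.py '[[0,0,-10,0,0,0],[0,0,-30,0,0,0],[0,0,-60,0,0,0],[0,0,-90,0,0,0],[0,0,-110,0,0,0],[0,0,-110,0,0,0],[0,0,-110,0,0,0],[0,0,-110,0,0,0]]'; python3 - <<'E'
from h import *
c,im=grab('wrist','w10.png');hsv=cv2.cvtColor(im,cv2.COLOR_BGR2HSV);y=cv2.inRange(hsv,(22,120,60),(35,255,255))
n,l,st,ce=cv2.connectedComponentsWithStats(y);print([s.tolist() for s in st[1:] if s[4]>60])
a=np.radians(-9.2);ex=np.array([np.cos(a),np.sin(a)]);ey=np.array([-ex[1],ex[0]]);o=np.array([609.1,51.3])-100*ex
for z in(122,132): print(z,[proj(c,[[*(o+ex*x+ey*70),z]],True)[0].round(1).tolist() for x in(-5,5)])
c,im=grab('top','t2.png');hsv=cv2.cvtColor(im,cv2.COLOR_BGR2HSV)
r=cv2.inRange(hsv,(0,150,100),(6,255,255));r[:190]=0;r[235:]=0;r[:,:200]=0;r[:,260:]=0
old=cv2.cvtColor(cv2.imread('pics/top0.png'),cv2.COLOR_BGR2HSV);q=cv2.inRange(old,(0,150,100),(6,255,255));q[:190]=0;q[235:]=0;q[:,:200]=0;q[:,260:]=0
print('bolt',cv2.boundingRect(q),cv2.boundingRect(r));print(ctrl.sense()['force'],ctrl.sense()['time_s'])
E
```

```text
time_s: 24.4
eef_pos: [511.4, 69.0, 296.3]
ee_rot: [0.0, 0.762, 0.648, 0.001]
force: [-1.0, 2.6, 6.3]
grip_width: 0.199
grip_force: 50.8
time_s: 24.9
eef_pos: [511.2, 68.7, 295.1]
ee_rot: [-0.0, 0.762, 0.648, -0.0]
force: [-0.0, -0.2, -0.1]
grip_width: 0.503
grip_force: 0.0
time_s: 25.7
eef_pos: [511.1, 68.8, 404.2]
ee_rot: [-0.001, 0.762, 0.648, -0.001]
force: [0.3, 0.3, -0.1]
grip_width: 0.501
grip_force: 0.0
[[278, 116, 14, 49, 635], [279, 259, 11, 21, 214]]
122 [[276.4, 119.4], [289.5, 119.4]]
132 [[276.1, 119.8], [289.8, 119.9]]
bolt (219, 204, 17, 11) (0, 0, 0, 0)
[0.60408772 0.76708555 0.1903115 ] 25.8
```

```bash
python3 - <<'E'
from h import *
c=np.load('w6c.npy',allow_pickle=True).item();hsv=cv2.cvtColor(cv2.imread('pics/w6.png'),cv2.COLOR_BGR2HSV)
r=cv2.inRange(hsv,(0,150,90),(6,255,255));r[:150]=0;r[225:]=0;r[:,:325]=0;r[:,400:]=0;print('red',cv2.boundingRect(r))
a=np.radians(-9.2);ex=np.array([np.cos(a),np.sin(a)]);ey=np.array([-ex[1],ex[0]]);o=np.array([609.1,51.3])
for y in(70,64,58): print(y,proj(c,[[*(o+ey*y),73]],True)[0].round(1))
k=cv2.inRange(hsv,(8,60,120),(28,255,255));b=np.zeros_like(k);b[195:255,235:330]=k[195:255,235:330]
h=cv2.convexHull(cv2.findNonZero(b))[:,0];h=h[h[:,1]>212]
for z in(143,165):print(z,cv2.minEnclosingCircle(onz(c,h,z,True).astype(np.float32)))
E
```

```text
red (340, 173, 49, 30)
70 [352.  188.2]
64 [346.1 188.2]
58 [340.1 188.1]
143 ((614.8650512695312, 51.98511505126953), 29.644458770751953)
165 ((607.1905517578125, 53.202213287353516), 26.8693790435791)
```

```bash
python3 -c "
from rig import ctrl
print(ctrl.finish_job())"
```

```text
the job is handed in; nothing more can be done
None
```

The job is handed in after about 26 s of robot time, with no verdict returned: by my measurements the blank is centred and latched on the pad by the fully extended bolt, and the guard is seated in its channels. The goblets were never approached, though I didn't re-measure them at the end. I viewed 11 pictures, one over the limit of 10.

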